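# Push a stuck capacitor out of its clamp sleeve

### The arm

A 6-joint arm with a two-finger parallel gripper is mounted at the origin on the work surface. World frame = base frame: x ahead of the robot, y to its left, z up, the work surface at z = 0. Lengths are in m, angles in rad, forces in N, time in s.
With the tool pointing down it reaches from about 0.35 to 0.975 m from the base axis. Payload 17.4 kg.
Tool frame: the origin (TCP) lies at the very end of the fingers, on their centre line; the grasp point (between the pads) lies behind it (env.pinch_z is the z of the grasp point in the tool frame, in m); z points along the fingers, y is the direction in which the jaws open and shut (so a half turn about z gives the same grasp; the last joint's range is limited). The gripper opens to 85 mm and grips with 20 to 120 N. Pads are 22 mm wide; open, the fingers measure 114 mm over their backs; the gripper's body (76 mm by 85 mm) begins 54 mm behind the grasp point. The pads swing forward as they close: fully open they stand 13 mm farther back than shut.
Start: joints at [1.233, 0.116, 1.442, -0, 1.584, -0.038], TCP at [0.199, 0.645, 0.231] pointing down, gripper open.
Joint ranges: [-2.83, 2.83], [-0.83, 2.19], [0.07, 2.5], [-1.14, 4.28], [0.01, 3], [-2.97, 2.97]. Speed limits (rad/s): [1.89, 1.89, 2.22, 3.14, 3.14, 3.14].

### API

Orientations are given as a rotation vector (axis times angle).
In Python, from rig import env, grip, status, cams gives the robot as it stands. Calls block until the motion is done:
- env.goto(position, orientation): joint-space move of the TCP to a pose.
- env.move_l(position, ori=None, max_speed=0.15): straight line of the TCP; ori=None keeps the orientation; max_speed is the mean speed in m/s.
- env.move_j(angles): joint-space move.
- grip(opening, force=None): finger opening in m; force is the grip in N (None keeps the last); returns when the fingers have stopped.
- env.sleep(seconds).
- env.ik(position, orientation): joint angles nearest the present ones, or None.
- status.sense(): the state.
- cams.capture(name): name is "scene" or "top" or "wrist"; returns the picture (400x640x3 uint8, red, green, blue); there is no depth.
- cams.calibration(name): a dict with "mtx" (3x3 intrinsics, pixels), "cam_to_world" (4x4, takes a point from camera to world coordinates); the wrist camera has in their place "mount" (4x4, takes a point from camera to tool coordinates, whose origin is the TCP and whose axes are the flange's). Camera axes: x right, y down, z forward; pixel columns grow to the right and rows downward; lengths in m; the calibration is good to about 2 mm. A picture is of the moment at which its call begins: read the wrist's pose just before it. calibration takes no time and is no camera call.
A pose or a line that the arm cannot do raises env.PlanningError and nothing moves.
- env.close_job(): hands the job in, once; it reports no verdict.
The state is a dict: "clock": time; "joint_positions": joint angles; "joint_velocities": joint speeds; "joint_efforts": joint torques, N m; "eef_pos": TCP position; "tool_rot": TCP orientation; "ft_force": force on the tool from outside, world axes, zero at the start; "torque": the same for the moment, N m; "grip_width": finger opening in m.
Only numpy, scipy, OpenCV 4.12 (cv2) and the standard library are available. Lean on these libraries where they do the work, as an engineer would, in place of code of your own. Each camera call takes 0.05 s, during which the arm holds its last target.

### The job

A capacitor is stuck inside the spring-clamp sleeve: take the push rod from its rest, feel its tip through the off-centre guide hole just inside the sleeve's mouth, and press the capacitor steadily, without ramming, right through and out of the far end so that it drops into the catch tray. You will have to change your grip to the handle to reach all the way. Then draw the rod fully out of the sleeve, lay it down flat on the bench (or back in its rest) and let go, leaving the other things where they are.

Things in the scene. Friction and masses are not known exactly. Their poses are not given: they have to be found in the camera images.
- mouth (a point): Centre of the entry mouth of the sleeve's bore, on the axis, 85 mm above the bench. x runs along the bore INTO the sleeve, mouth to exit (the way to push), level; z up. Inside, 10 to 14 mm in, a steel guide plate crosses the bore: its 17 mm hole is at axis height but sits up to 5.5 mm off the axis to either side (along y), by an amount no pose tells: find it by touch. Behind it the bore is free.
- pad (a point): On the bore's axis, midway, under the spring pad in the roof; axes as mouth. The pad reaches 30 mm either way along the bore and presses the capacitor down with about 10 N, so that sliding it takes 8 to 18 N of steady push. Once it has passed, the pad stops 12 mm above the axis, clear of a level rod. Its steel yokes reach 32 mm over the axis.
- exit (a point): Centre of the far end of the sleeve's bore, the end over the catch tray; same axes as mouth, 130 mm further along its x.
- slug: The stuck capacitor inside the sleeve: plain black cylinder, diameter 26.4, 40 mm long, about 40 g. Origin at its centre, x along its length. At the start its centre lies 53 to 77 mm in from the mouth.
- rod_center (a point): Mid-length point, on the axis, of the push rod: 220 mm long, about 80 g, x axis along it towards the tip. White round shaft, diameter 14, 160 long, tip edge bevelled 0.8 mm; at the rear a dark wooden square handle 18 x 18, 60 long. Centre of mass about 18 mm behind this point. At the start it lies level in its rest, axis 45 mm above the bench.
- rod_tip (a point): Centre of the rod's flat tip, 110 mm ahead of rod_center; same axes.
- rod_handle (a point): Centre of the rod's square handle, 80 mm behind rod_center; same axes. The handle spans 50 to 110 mm behind rod_center.
- rest: Fixed wooden rod rest, base plate 215 x 56 x 8. Origin on the bench under the rod's centre, x along the rod to its tip. 115 to 20 mm behind the origin two cheeks, 53 high, 33 over their outsides, enclose the handle: it cannot be gripped there. 72 to 84 mm ahead a notched prop, 50 high, carries the shaft. Between them the shaft is free. The rod lifts straight up.
- tray: Fixed grey catch tray under the sleeve's exit, open top, 130 (its x) x 110 (its y) x 30 high, wall and floor 4. Origin at the centre of its underside.
- spool: Bystander, to be left alone: solder spool, diameter 54, height 48. Origin at the centre of its underside.
- can1: Bystander, to be left alone: standing silver can capacitor, diameter 35, height 55. Origin at the centre of its underside.
- can2: Bystander, to be left alone: like can1. Origin at the centre of its underside.
- can3: Bystander, to be left alone: like can1. Origin at the centre of its underside.
- blackcap: Bystander, to be left alone: small standing black capacitor, diameter 22, height 35. Origin at the centre of its underside.
- board: Bystander, to be left alone: green circuit board 100 x 55 with a row of red blocks, 42 high, on four legs. Origin at the centre of its underside.
- driver: Bystander, to be left alone: screwdriver lying on the bench. Origin on its underside, near the middle of its length.
- dish: Bystander, to be left alone: small white bowl, diameter 80, height 30. Origin at the centre of its underside.
- sleeve: The clamp sleeve, fixed: level aluminium tube 130 mm long, outer diameter 34, bore 28, axis 85 mm up, on a grey bracket (base plate 115 x 80 x 8, post 22 wide under the tube). A grey collar, 62 wide, 56 high, sits round it 5 to 19 mm from the mouth and houses a stiff steel guide plate in a cross slot. Origin on the bench under the middle of the tube, x along the bore from mouth to exit.
Not all that is in view belongs to the job. What is meant by the part that bears rod_center is not pink, and is the larger of those in its own colour.

How it is judged:
On the way, in this order (a step that is already met when the one before it is completed fails the run):
1. the rod's tip has gone through the guide plate inside the sleeve's mouth (y of rod_tip in the frame of mouth between -0.014 and 0.014 m and z of rod_tip in the frame of mouth between -0.014 and 0.014 m and x of rod_tip in the frame of mouth above 0.022 m), for 0.1 s.
2. the capacitor has left the far end, driven by the rod reaching through the sleeve (y of rod_tip in the frame of mouth between -0.014 and 0.014 m and z of rod_tip in the frame of mouth between -0.014 and 0.014 m and x of slug in the frame of exit between 0 and 0.2 m and x of rod_tip in the frame of mouth above 0.095 m), for 0.05 s.
At the end, for the whole second after the job is handed in: The capacitor lies at rest inside the catch tray (its centre within the tray's outline and under 30 mm above the tray's underside); the rod is out of the sleeve and lies flat (within 7 degrees of level, all of its axis below 60 mm) on the bench or in its rest (x of slug in the frame of tray between -0.065 and 0.065 m and y of slug in the frame of tray between -0.055 and 0.055 m and z of slug in the frame of tray below 0.03 m and linear speed of slug below 0.03 m/s and height (world z) of each of rod_center, rod_tip, rod_handle below 0.06 m and angle between rod_center's own x axis and vertical between 1.45 and 1.69 rad); the robot touches nothing.
It fails at once if the rod rams the capacitor (over 45 N between them) (contact force between rod and slug above 45 N).
It fails at once if the rod is forced against the sleeve (over 45 N) (contact force between rod and sleeve above 45 N).
It fails at once if a bystander is moved by over 30 mm (distance of any of spool, can1, can2, can3, blackcap, board, driver, dish from where it was at the start of the episode above 0.03 m).
It also fails if it takes over 72 s, if anything falls off the work surface, if the arm or the gripper's body presses on something with over 40 N, if the wrist force passes 120 N, or if a joint passes its speed limit or range.

## Working session

There is one attempt and no reset: what is moved stays moved. The work goes in short steps, each a Python script; the robot and the scene stay as the last script left them, time stands still between calls to the robot, and variables do not carry over. Pictures are saved under pics/ and viewed, and the job is handed in when it is done.

```bash
ls; mkdir -p pics
python3 - <<'E'
from rig import env, grip, status, cams
import cv2, numpy as np
for n in ("scene","top","wrist"):
    im=cams.capture(n); cv2.imwrite(f"pics/a_{n}.png",im[:,:,::-1])
    c=cams.calibration(n); print(n,{k:np.round(v,4).tolist() for k,v in c.items()})
print(status.sense()); print(env.pinch_z)
E
```

```text
pics
scene {'mtx': [[375.5185, 0.0, 321.2601], [0.0, 375.5185, 200.7983], [0.0, 0.0, 1.0]], 'cam_to_world': [[-0.1728, 0.5736, -0.8007, 1.3056], [0.9848, 0.1154, -0.1299, 0.0786], [0.0178, -0.811, -0.5848, 0.6723], [0.0, 0.0, 0.0, 1.0]]}
top {'mtx': [[489.5617, 0.0, 322.1653], [0.0, 489.5617, 205.0558], [0.0, 0.0, 1.0]], 'cam_to_world': [[0.0183, -0.9934, 0.1134, 0.3408], [-0.9996, -0.0208, -0.0213, -0.0372], [0.0235, -0.1129, -0.9933, 1.5461], [0.0, 0.0, 0.0, 1.0]]}
wrist {'mtx': [[339.1634, 0.0, 324.1619], [0.0, 339.1634, 197.1787], [0.0, 0.0, 1.0]], 'mount': [[0.0004, -0.9662, -0.2578, 0.0648], [1.0, 0.0004, 0.0, -0.0002], [0.0001, -0.2578, 0.9662, -0.1428], [0.0, 0.0, 0.0, 1.0]]}
{'clock': 0.15, 'joint_positions': array([ 1.23322865e+00,  1.16369094e-01,  1.44209562e+00, -1.91378126e-05,
        1.58402679e+00, -3.77941248e-02]), 'joint_velocities': array([ 0.00087296, -0.00152172, -0.00504809, -0.00344918, -0.00280955,
        0.00016365]), 'joint_efforts': array([ 3.88235349e-04, -7.32507420e+01, -6.32848620e+01, -2.22016428e-05,
        4.91616433e-03, -6.63946231e-08]), 'eef_pos': array([0.19929115, 0.64475459, 0.23074635]), 'tool_rot': array([-4.69100119e-01, -3.10622149e+00,  1.39265641e-03]), 'ft_force': array([-0.03495225,  0.09224415,  0.27433884]), 'torque': array([ 0.02669052,  0.00796644, -0.03336301]), 'grip_width': 0.08562123471359813}
-0.0187
```

View pics/a_scene.png

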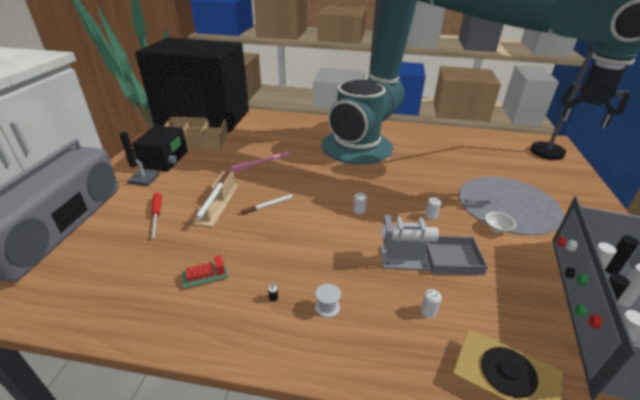

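View pics/a_top.png

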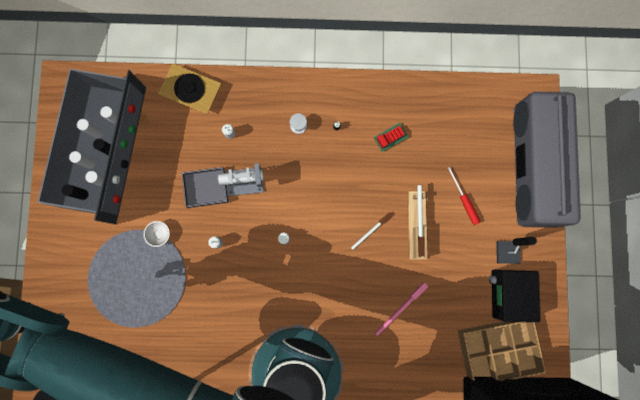

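View pics/a_wrist.png

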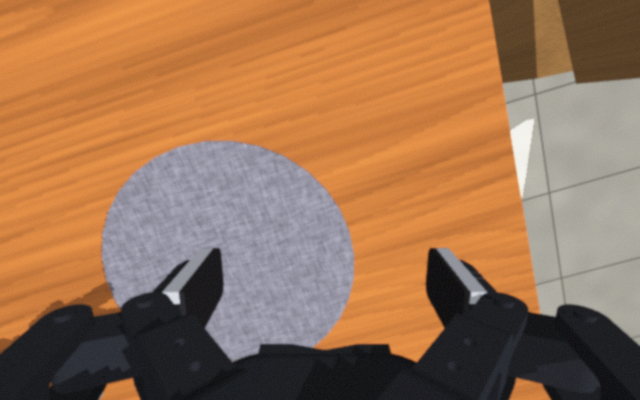

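```bash
cat > h.py <<'E'
from rig import env, grip, status, cams
import cv2, numpy as np
from scipy.spatial.transform import Rotation as R
def crop(name,src,x0,y0,x1,y1,s):
    im=cv2.imread(src)[y0:y1,x0:x1]
    cv2.imwrite(name,cv2.resize(im,None,fx=s,fy=s,interpolation=cv2.INTER_CUBIC))
def ray(cal,T,px,z):
    K=cal["mtx"]; d=T[:3,:3]@np.linalg.solve(K,[px[0],px[1],1.]); o=T[:3,3]
    return o+d*(z-o[2])/d[2]
def proj(cal,T,p):
    q=np.linalg.inv(T)@np.r_[p,1]; u=cal["mtx"]@q[:3]; return u[:2]/u[2]
def topw(px,z):
    c=cams.calibration("top"); return ray(c,c["cam_to_world"],px,z)
def scenew(px,z):
    c=cams.calibration("scene"); return ray(c,c["cam_to_world"],px,z)
def tcpT():
    s=status.sense(); T=np.eye(4); T[:3,:3]=R.from_rotvec(s["tool_rot"]).as_matrix(); T[:3,3]=s["eef_pos"]; return T
E
python3 - <<'E'
from h import *
crop("pics/c1.png","pics/a_top.png",345,160,495,260,5)
crop("pics/c2.png","pics/a_top.png",170,140,310,230,5)
crop("pics/c3.png","pics/a_scene.png",360,180,500,285,5)
crop("pics/c4.png","pics/a_scene.png",180,140,310,235,5)
E
```

```text
(no output)
```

View pics/c1.png

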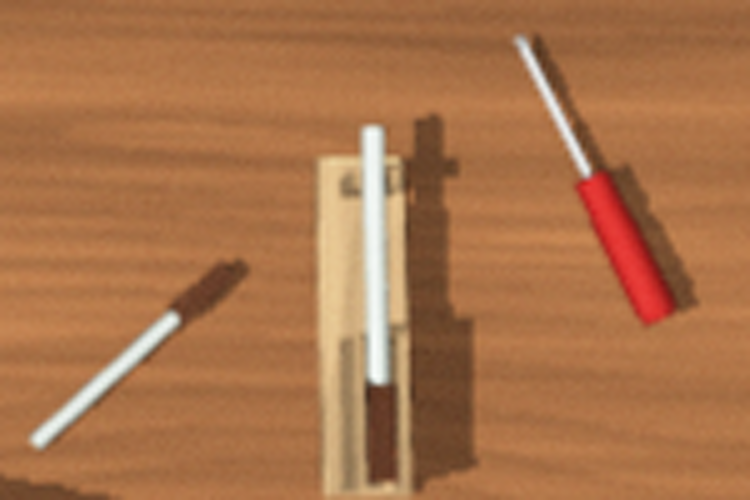

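View pics/c2.png

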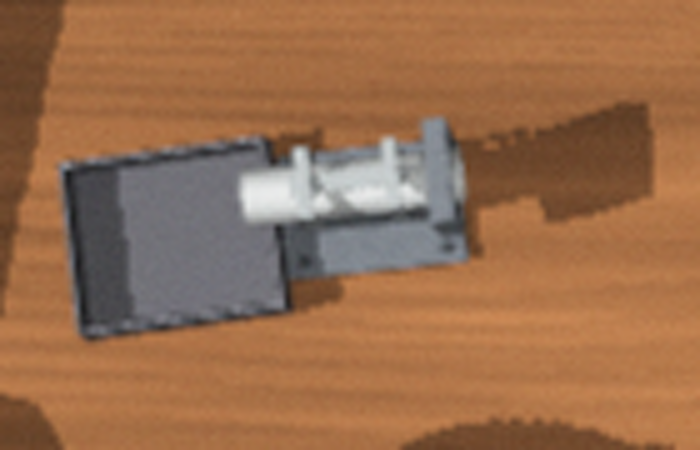

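View pics/c3.png

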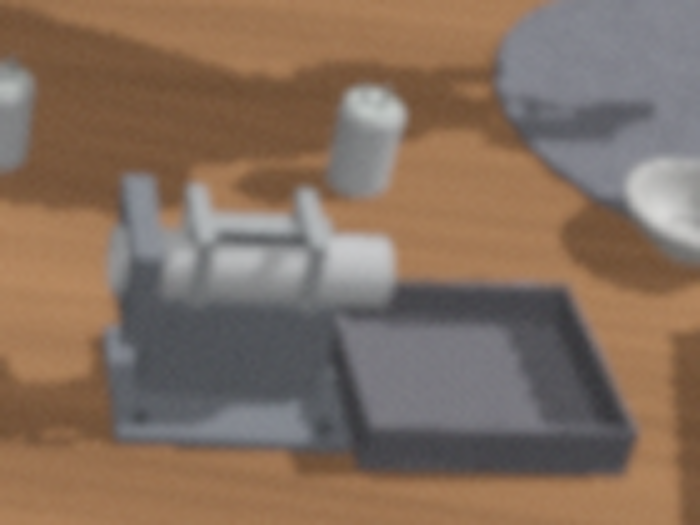

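View pics/c4.png

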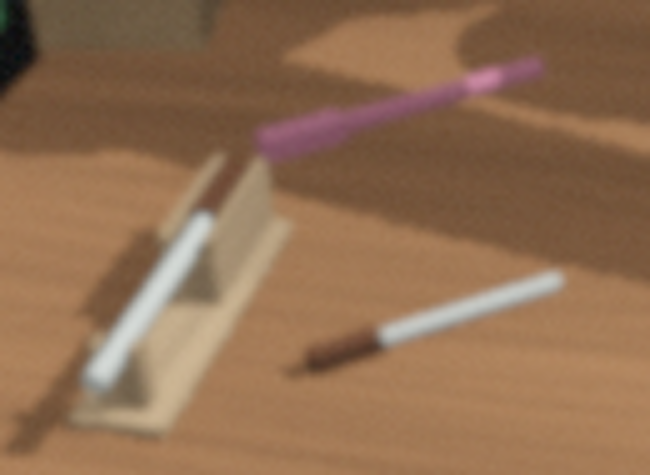

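Run:
```python
from h import *
f=lambda x,y,ox,oy:(x/5+ox,y/5+oy)
print("tip",topw(f(372,126,345,160),.052),"hend",topw(f(382,483,345,160),.054))
print("shaft/handle",topw(f(379,384,345,160),.052))
print("mouth",topw(f(464,183,170,140),.09),"exit",topw(f(241,197,170,140),.09), "collar top ends",topw(f(434,118,170,140),.113),topw(f(440,235,170,140),.113))
for n,p,z in [("tray FL",(62,163),.03),("tray BL",(82,338),.03),("FR",(268,140),.03),("BR",(292,310),.03),("plate br",(468,260),.008),("plate bl",(290,278),.008)]:
    print(n,topw(f(*p,170,140),z))
for n,p in [("spool",(298,130)),("bcap",(337,129)),("can1",(228,134)),("can2",(215,245)),("can3",(284,242)),("decoytip",(352,248)),("decoyh",(393,213))]: print(n,topw(p,0))
# scene views
print("S tip",scenew((97/5+180,380/5+140),.045),"S mouth low", scenew((118/5+360,262/5+180),.085),"S exit",scenew((393/5+360,270/5+180),.085))
```

```text
tip [ 0.57954131 -0.3695886   0.052     ] hend [ 0.35934692 -0.37432393  0.054     ]
shaft/handle [ 0.41969917 -0.37321471  0.052     ]
mouth [0.58925626 0.11168287 0.09      ] exit [0.57778274 0.24470623 0.09      ] collar top ends [0.6239847  0.12832552 0.113     ] [0.55394458 0.12246082 0.113     ]
tray FL [0.60655064 0.36837284 0.03      ]
tray BL [0.497052   0.35054857 0.03      ]
FR [0.62402152 0.24102601 0.03      ]
BR [0.51722899 0.22180512 0.03      ]
plate br [0.55396928 0.11596642 0.008     ]
plate bl [0.54009068 0.22762903 0.008     ]
spool [0.75966417 0.01230982 0.        ]
bcap [ 0.76608957 -0.11377985  0.        ]
can1 [0.74094029 0.2369806  0.        ]
can2 [0.38419038 0.26333924 0.        ]
can3 [0.39770383 0.04770982 0.        ]
decoytip [ 0.38293297 -0.16680296  0.        ]
decoyh [ 0.49646173 -0.29630271  0.        ]
S tip [ 0.57967787 -0.36896694  0.045     ] S mouth low [0.59987094 0.1177324  0.085     ] S exit [0.58014769 0.24826665 0.085     ]
```

```bash
cat >> h.py <<'E'
def down(head,sig,pitch=0.):
    """tool z down, tool x = sig*rod direction (heading head). pitch>0: rod tip up"""
    x=sig*np.array([np.cos(head),np.sin(head),0]); z=np.array([0,0,-1.]); y=np.cross(z,x)
    M=np.c_[x,y,z]
    ax=np.array([-np.sin(head),np.cos(head),0])  # left of rod
    return R.from_rotvec(-pitch*ax).as_matrix()@M
def rv(M): return R.from_matrix(M).as_rotvec()
E
python3 - <<'E'
from h import *
for sig in (1,-1):
    for n,h,p in [("rest",np.radians(1.2),(.49,-.372,.25)),("bench",np.radians(98),(.615,-.12,.1)),("sl",np.radians(98),(.61,0,.1)),("mouthview",np.radians(98),(.6,.08,.3)),("mouthview",np.radians(98),(.6,.08,.25)),("bench2",np.radians(98),(.615,-.12,.01))]:
        q=env.ik(np.array(p),rv(down(h,sig))); print(sig,n,None if q is None else np.round(q,2))
E
```

```text
1 rest [-0.69 -0.02  1.55 -0.    1.61  0.86]
1 bench [-0.23  0.08  1.7  -0.    1.37 -0.37]
1 sl [-0.04  0.04  1.74 -0.    1.36 -0.18]
1 mouthview [ 0.09 -0.05  1.5  -0.    1.69 -0.05]
1 mouthview [ 0.09 -0.04  1.57 -0.    1.61 -0.05]
1 bench2 [-0.23  0.16  1.77 -0.    1.22 -0.37]
-1 rest [-0.69 -0.02  1.55 -0.    1.61 -2.28]
-1 bench [-0.23  0.08  1.7  -0.    1.37  2.77]
-1 sl [-0.04  0.04  1.74 -0.    1.36  2.96]
-1 mouthview None
-1 mouthview None
-1 bench2 [-0.23  0.16  1.77 -0.    1.22  2.77]
```

```bash
cat >> h.py <<'E'
def wshot(name):
    T=tcpT(); im=cams.capture("wrist"); cv2.imwrite(name,im[:,:,::-1])
    np.save(name.replace(".png",".npy"),T@cams.calibration("wrist")["mount"]); 
def wray(name,px,z):
    return ray(cams.calibration("wrist"),np.load(name.replace(".png",".npy")),px,z)
E
python3 - <<'E'
from h import *
h=np.radians(98)
env.goto(np.array([.6,.12,.24]),rv(down(h,1))); wshot("pics/w1.png")
env.goto(np.array([.6,.045,.24]),rv(down(h,1))); wshot("pics/w2.png")
env.goto(np.array([.47,-.372,.22]),rv(down(np.radians(1.2),1))); wshot("pics/w3.png")
print(status.sense()["clock"])
E
```

```text
4.6583
```

View pics/w1.png

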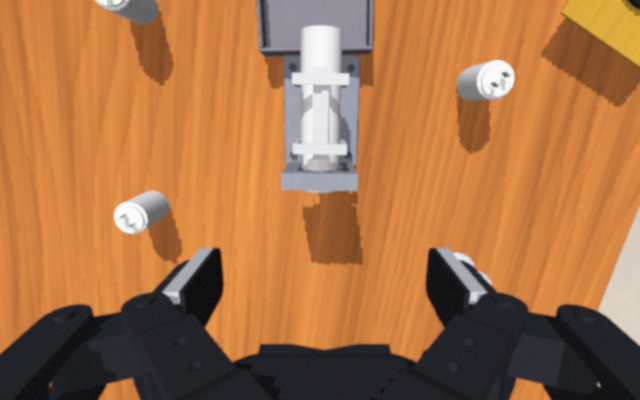

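View pics/w2.png

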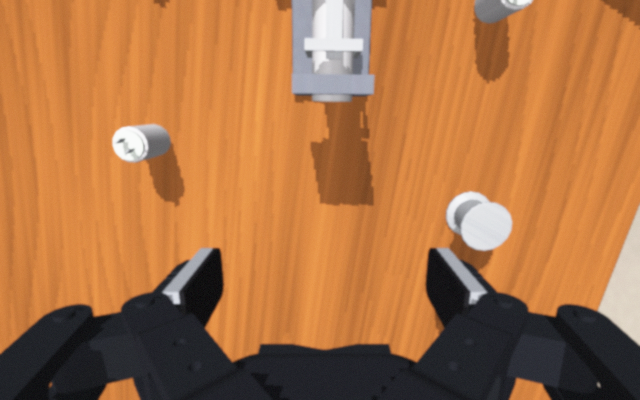

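View pics/w3.png

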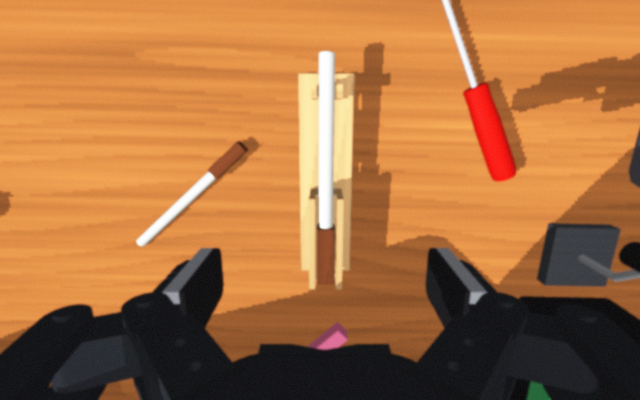

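Run:
```python
from h import *
crop("pics/d1.png","pics/w1.png",255,0,385,200,4)
crop("pics/d2.png","pics/w2.png",270,0,400,120,5)
crop("pics/d3.png","pics/w3.png",280,40,380,300,3)
```

```text
(no output)
```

View pics/d1.png

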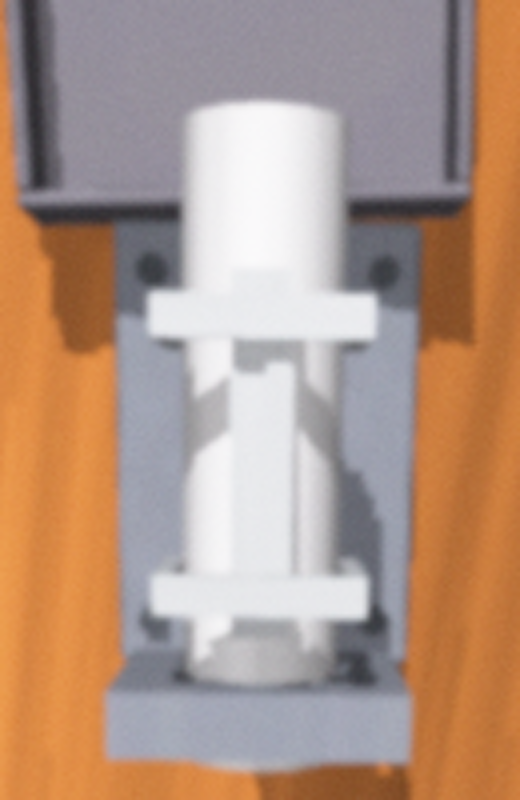

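View pics/d2.png

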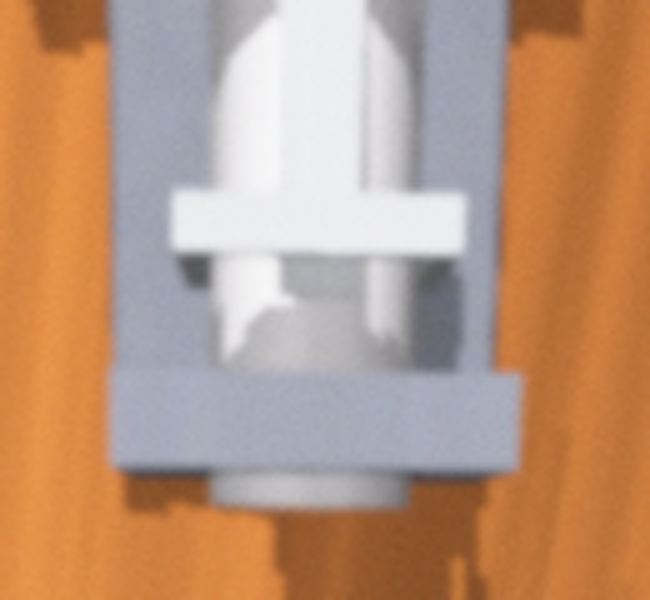

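View pics/d3.png

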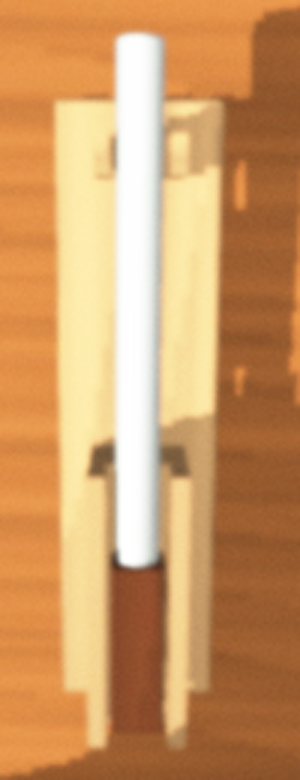

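Run:
```python
from h import *
w="pics/w1.png"
print("axis exit",wray(w,(321.25,32.5),.085),"axis near collar",wray(w,(321,160),.085))
print("exit end top",wray(w,(321.2,25),.102),wray(w,(321.2,25.5),.085))
print("collar top w1 near L,R",wray(w,(255+106/4,690/4),.113),wray(w,(255+411/4,692/4),.113))
w="pics/w2.png"
print("mouth",wray(w,(332.1,98),.085),wray(w,(332.1,102),.085),wray(w,(332.1,102),.1))
print("collar top near edge L,R",wray(w,(270+110/5,470/5),.113),wray(w,(270+521/5,470/5),.113))
print("yoke mid",wray(w,(270+318/5,220/5),.117), "w1",wray("pics/w1.png",(255+261/4,598/4),.117),wray("pics/w1.png",(255+262/4,317/4),.117))
w="pics/w3.png"
t=wray(w,(326.3,51.5),.048);e=wray(w,(325.8,228.3),.05); h=wray(w,(280+136.5/3,40+733/3),.054)
print(t,e,h,np.linalg.norm(t-e),t[:2]-e[:2])
```

```text
axis exit [0.58042687 0.24158423 0.085     ] axis near collar [0.59450395 0.139417   0.085     ]
exit end top [0.58027937 0.2434825  0.102     ] [0.57967567 0.24666254 0.085     ]
collar top w1 near L,R [0.56400406 0.12915264 0.113     ] [0.62503498 0.13742827 0.113     ]
mouth [0.59679769 0.11649719 0.085     ] [0.59726716 0.11328409 0.085     ] [0.59696774 0.11305376 0.1       ]
collar top near edge L,R [0.56561283 0.11442705 0.113     ] [0.62761119 0.12310189 0.113     ]
yoke mid [0.59185866 0.1529486  0.117     ] w1 [0.59241341 0.15240777 0.117     ] [0.58542717 0.20394565 0.117     ]
[ 0.58178245 -0.3708034   0.048     ] [ 0.420809   -0.37434254  0.05      ] [ 0.36206401 -0.37547318  0.054     ] 0.16102476197117355 [0.16097344 0.00353914]
```

```bash
cat >> h.py <<'E'
HR=np.radians(1.26); HB=np.radians(97.8)
C0=np.array([.4715,-.3728]); DB=np.array([np.cos(HB),np.sin(HB)]); MOUTH=np.array([.597,.114])
E
python3 - <<'E'
from h import *
s=.025; p=C0+s*np.array([np.cos(HR),np.sin(HR)]); M=rv(down(HR,1))
env.goto(np.array([*p,.11]),M); env.move_l(np.array([*p,.037]),max_speed=.1)
a=status.sense(); print(a["ft_force"],a["eef_pos"]); grip(0,60); a=status.sense(); print(a["grip_width"],a["ft_force"])
env.move_l(np.array([*p,.17]),max_speed=.15); wshot("pics/w4.png"); a=status.sense(); print(a["ft_force"],a["torque"],a["clock"])
E
```

```text
[ 1.10833055 -0.53438741 -0.16538243] [ 0.49678364 -0.37248802  0.03764095]
0.011291749521071474 [-2.39817288e-01 -1.78888979e-03  2.77238693e+00]
[ 5.01743850e-04  5.88131263e-02 -1.00279333e+00] [ 0.01861726 -0.12365271 -0.01594546] 7.8167
```

View pics/w4.png

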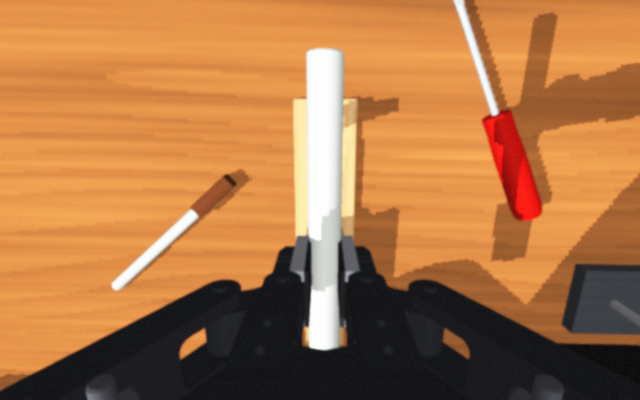

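Run:
```python
from h import *
C=MOUTH-.17*DB; s=.025; p=C+s*DB; M=rv(down(HB,1))
env.goto(np.array([*p,.15]),M); env.move_l(np.array([*p,.02]),max_speed=.15); f0=status.sense()["ft_force"]
for z in (.008,.005,.0035,.0025,.002,.0015):
    env.move_l(np.array([*p,z]),max_speed=.05); env.sleep(.05); a=status.sense(); print(z,a["eef_pos"][2],a["ft_force"]-f0)
    if (a["ft_force"]-f0)[2]>3: break
grip(.05); print(status.sense()["ft_force"])
env.move_l(np.array([*p,.06]),max_speed=.15); wshot("pics/w5.png"); print(status.sense()["clock"])
```

```text
0.008 0.007945214501888075 [ 1.32256889  0.42193297 -0.38739406]
0.005 0.004961659068767436 [ 0.86472938  0.74227215 -0.10335333]
0.0035 0.0034650709409169214 [ 0.9056997   0.57706408 -0.28487937]
0.0025 0.00247780960479925 [ 1.11155854 -0.00754495 -0.49261578]
0.002 0.002010987905950265 [ 0.36214334  0.45626924 -0.49146938]
0.0015 0.001462730606710684 [ 0.42479434 -0.90867185 -0.04435999]
[-0.35735045  0.05924189  0.43303625]
13.1833
```

View pics/w5.png

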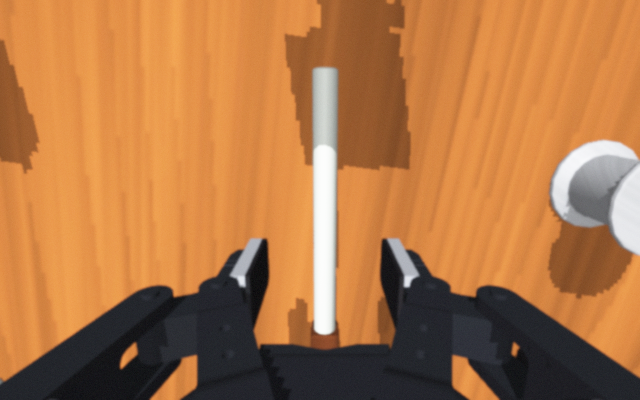

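Run:
```python
from h import *
w="pics/w5.png"; t=wray(w,(325.2,67),.008); e=wray(w,(325.2,332),.012)
print(t,e,np.linalg.norm(t-e)); print("expected tip",MOUTH-.06*DB); print("axis dev", (t-e)[:2]@[DB[1],-DB[0]])
L=(t[:2]-MOUTH)
print("along",L@DB,"lat",L@[-DB[1],DB[0]])
```

```text
[0.60560568 0.05504885 0.008     ] [ 0.62779505 -0.10553696  0.012     ] 0.1621609410108603
expected tip [0.60514293 0.05455513]
axis dev -0.00019007649396797277
along -0.059573647285456055 lat -0.0005254678007121291
```

```bash
python3 - <<'E'
from h import *
tip=np.array([.6056,.05505]); p=tip-.19*DB; M=rv(down(HB,1))
env.move_l(np.array([*p,.06]),max_speed=.2); env.move_l(np.array([*p,.0018]),max_speed=.1); env.sleep(.1)
f0=status.sense()["ft_force"]; grip(0,100); env.sleep(.1); a=status.sense(); print(a["grip_width"],a["ft_force"]-f0,a["eef_pos"],a["clock"])
T=tcpT(); Rd=np.eye(4)
th=2/160; x=np.array([DB[0]*np.cos(th),DB[1]*np.cos(th),-np.sin(th)]); y=np.array([-DB[1],DB[0],0]); Rd[:3,:3]=np.c_[x,y,np.cross(x,y)]; Rd[:3,3]=[*tip,.007]
np.save("tip_in_tool.npy",np.linalg.inv(T)@Rd); print(np.linalg.inv(T)@Rd)
E
cat >> h.py <<'E'
def tcp_for(along,lat,z,pitch=0.,yaw=0.):
    """tip at sleeve-frame (along,lat(y left),z world), returns TCP pos, rotvec"""
    G=np.load("tip_in_tool.npy"); h=HB+yaw
    x=np.array([np.cos(h)*np.cos(pitch),np.sin(h)*np.cos(pitch),np.sin(pitch)]); y=np.array([-np.sin(h),np.cos(h),0])
    D=np.eye(4); D[:3,:3]=np.c_[x,y,np.cross(x,y)]; D[:2,3]=MOUTH+along*DB+lat*np.array([-DB[1],DB[0]]); D[2,3]=z
    T=D@np.linalg.inv(G); return T[:3,3],rv(T[:3,:3])
def tip_now():
    T=tcpT()@np.load("tip_in_tool.npy"); d=T[:2,3]-MOUTH; return np.array([d@DB,d@[-DB[1],DB[0]],T[2,3]])
def mv(along,lat,z,speed=.05,**k):
    p,o=tcp_for(along,lat,z,**k); env.move_l(p,o,max_speed=speed)
def fs(n=1):
    f=np.mean([ (status.sense()["ft_force"],env.sleep(.01))[0] for _ in range(n)],axis=0)
    return np.array([f[:2]@DB,f[:2]@[-DB[1],DB[0]],f[2]])
E
python3 - <<'E'
from h import *
mv(-.075,0,.03,.1); mv(-.05,0,.085,.12); env.sleep(.1); print(tip_now(),fs(5),status.sense()["clock"]); wshot("pics/w6.png")
im=cams.capture("scene"); cv2.imwrite("pics/s6.png",im[:,:,::-1]); crop("pics/s6c.png","pics/s6.png",280,180,500,285,3)
E
```

```text
0.015540803118996763 [-2.02575173  0.2568143   5.58506386] [ 0.63159726 -0.1332797   0.00245516] 15.1917
[[ 9.99925126e-01  4.11086634e-05  1.22368384e-02  1.90114280e-01]
 [ 3.42282599e-05 -9.99999841e-01  5.62478607e-04 -1.87062172e-04]
 [ 1.22368596e-02 -5.62017646e-04 -9.99924969e-01 -4.59491878e-03]
 [ 0.00000000e+00  0.00000000e+00  0.00000000e+00  1.00000000e+00]]
[-0.05000634  0.00039924  0.08404874] [ 0.07545299 -0.14264536 -0.36269691] 16.4
```

View pics/w6.png

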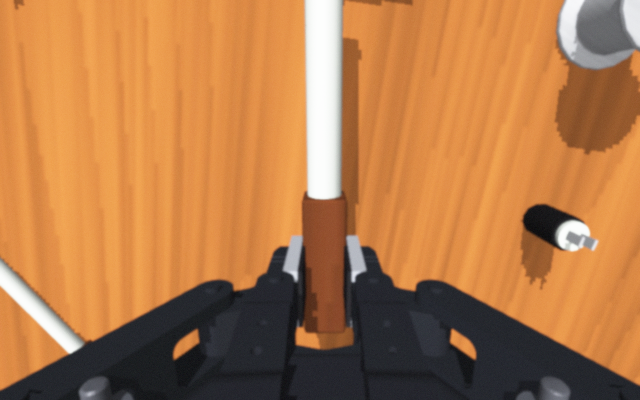

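View pics/s6c.png

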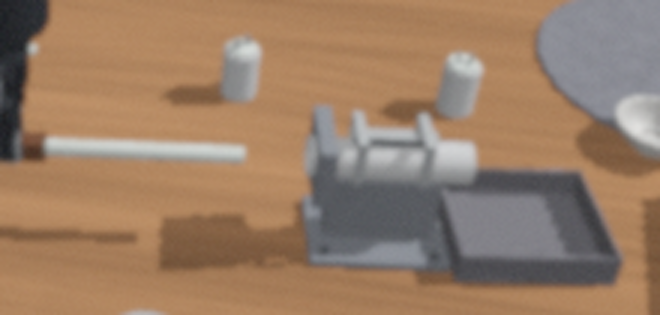

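```bash
cat >> h.py <<'E'
def probe(a,l,z,axis,sgn,dist,f0,step=.001,thr=2.5,speed=.05):
    """step the tip from (a,l,z) along axis until the force opposing exceeds thr; returns tip coordinate, force"""
    c=np.array([a,l,z],float); n=int(round(dist/step))
    for i in range(n):
        c[axis]+=sgn*step; mv(*c,speed=speed); f=fs(2)-f0
        if -sgn*f[axis]>thr: return tip_now(),f,c
    return tip_now(),f,None
E
python3 - <<'E'
from h import *
print(tip_now()); mv(-.005,0,.085,.08); env.sleep(.2); f0=fs(5); print(f0,tip_now(),status.sense()["clock"])
mv(.005,0,.085,.03); env.sleep(.1); print(fs(5)-f0)
print(probe(.005,0,.081,2,-1,.008,f0)); print(status.sense()["clock"])
mv(.005,0,.089,.06); print(probe(.005,0,.089,2,1,.008,f0)); mv(.005,0,.085,.06); env.sleep(.1); print(fs(5)-f0,tip_now(),status.sense()["clock"])
E
```

```text
[-0.05014317  0.00025525  0.08428048]
[-0.06670918 -0.05652812 -1.04712328] [-5.37154613e-03 -6.16047599e-05  8.49422501e-02] 17.45
[ 0.06818217 -0.06409977  0.38296506]
(array([ 4.99896718e-03, -3.59379062e-05,  7.60538911e-02]), array([-1.09176927, -0.01118521,  2.93393194]), array([0.005, 0.   , 0.076]))
19.4083
(array([4.99488899e-03, 4.13932254e-05, 9.59401439e-02]), array([-0.44766032,  0.52169763, -2.55367405]), array([0.005, 0.   , 0.096]))
[ 0.28406127 -0.11809628  0.4792148 ] [ 0.00498576 -0.0001113   0.08520537] 22.1167
```

Run:
```python
from h import *
f0=fs(5)
for l in (0,.002,-.002,.004,-.004,.0055,-.0055):
    mv(.0075,l,.0858,.06); r=probe(.0075,l,.0858,0,1,.0085,f0,step=.0012,thr=4)
    print(l,np.round(r[0],4),np.round(r[1],1),r[2] is None,status.sense()["clock"])
    if r[2] is None: break
    mv(.0075,l,.0858,.06)
```

```text
0 [0.0159 0.     0.0858] [0.3 0.4 0.4] True 24.275
```

Run:
```python
from h import *
f0=fs(5); print(f0)
r=probe(.0159,0,.0858,0,1,.012,f0,step=.0012,thr=4)
print(np.round(r[0],4),np.round(r[1],1),r[2] is None,status.sense()["clock"])
```

```text
[ 0.01141176  0.05381554 -1.12334684]
[0.0279 0.     0.0858] [ 0.2 -0.2  0.3] True 26.9833
```

Run:
```python
from h import *
f0=fs(5); a=.0279; log=[]
while a<.1:
    a+=.002; mv(a,0,.0858,speed=.025); f=fs(1)-f0; log.append((round(a*1000),*np.round(f,1)))
    if abs(f[0])>25 or np.hypot(f[1],f[2])>12: print("STOP");break
print(*log,sep="\n"); print(tip_now(),status.sense()["clock"])
```

```text
(30, np.float64(-0.2), np.float64(-0.8), np.float64(-1.1))
(32, np.float64(-0.0), np.float64(0.3), np.float64(-1.2))
(34, np.float64(0.7), np.float64(0.3), np.float64(-0.7))
(36, np.float64(0.8), np.float64(0.2), np.float64(0.3))
(38, np.float64(-0.1), np.float64(0.5), np.float64(-0.8))
(40, np.float64(-0.3), np.float64(-0.3), np.float64(0.2))
(42, np.float64(0.4), np.float64(0.4), np.float64(0.6))
(44, np.float64(0.1), np.float64(0.1), np.float64(-0.0))
(46, np.float64(-0.2), np.float64(-0.3), np.float64(-0.7))
(48, np.float64(-0.5), np.float64(0.1), np.float64(-0.2))
(50, np.float64(0.4), np.float64(-0.1), np.float64(0.2))
(52, np.float64(-0.3), np.float64(-0.7), np.float64(-0.6))
(54, np.float64(-5.4), np.float64(0.9), np.float64(-0.3))
(56, np.float64(-8.9), np.float64(0.4), np.float64(-1.0))
(58, np.float64(-10.5), np.float64(0.1), np.float64(0.2))
(60, np.float64(-10.5), np.float64(-0.5), np.float64(-0.3))
(62, np.float64(-10.2), np.float64(1.3), np.float64(-0.1))
(64, np.float64(-11.2), np.float64(0.5), np.float64(0.1))
(66, np.float64(-10.2), np.float64(-0.2), np.float64(-0.4
[... 413 characters left out ...]
4))
(82, np.float64(-9.3), np.float64(-0.7), np.float64(-0.5))
(84, np.float64(-5.7), np.float64(0.7), np.float64(-0.4))
(86, np.float64(-0.7), np.float64(-0.3), np.float64(-0.9))
(88, np.float64(-0.2), np.float64(-0.7), np.float64(-0.5))
(90, np.float64(0.7), np.float64(0.6), np.float64(-1.0))
(92, np.float64(0.5), np.float64(0.3), np.float64(-1.1))
(94, np.float64(-0.1), np.float64(-0.2), np.float64(-0.4))
(96, np.float64(0.1), np.float64(0.2), np.float64(-0.4))
(98, np.float64(-0.3), np.float64(0.7), np.float64(-0.5))
(100, np.float64(-0.6), np.float64(0.2), np.float64(-0.9))
(102, np.float64(-0.4), np.float64(-0.6), np.float64(-0.5))
[1.02008709e-01 4.26381886e-05 8.57959599e-02] 36.5833
```

Run:
```python
from h import *
f0=fs(5); a=.102; log=[]
while a<.136:
    a+=.004; mv(a,0,.0858,speed=.03); f=fs(1)-f0; log.append((round(a*1000),*np.round(f,1)))
    if abs(f[0])>25 or np.hypot(f[1],f[2])>12: print("STOP");break
print(*log,sep="\n"); print(tip_now(),status.sense()["clock"])
for n in ("scene","top"): cv2.imwrite(f"pics/e_{n}.png",cams.capture(n)[:,:,::-1])
crop("pics/e1.png","pics/e_scene.png",340,180,500,285,5)
crop("pics/e2.png","pics/e_top.png",170,140,310,230,5)
```

```text
(106, np.float64(0.0), np.float64(0.4), np.float64(1.3))
(110, np.float64(-0.5), np.float64(0.1), np.float64(0.9))
(114, np.float64(-0.7), np.float64(-0.4), np.float64(0.5))
(118, np.float64(-0.2), np.float64(0.3), np.float64(0.9))
(122, np.float64(0.1), np.float64(-0.1), np.float64(1.0))
(126, np.float64(-0.5), np.float64(-0.0), np.float64(-0.4))
(130, np.float64(0.0), np.float64(0.1), np.float64(-0.1))
(134, np.float64(0.1), np.float64(0.2), np.float64(-0.5))
(138, np.float64(-0.3), np.float64(0.2), np.float64(0.3))
[1.38146406e-01 4.43640872e-05 8.58104166e-02] 39.25
```

View pics/e1.png

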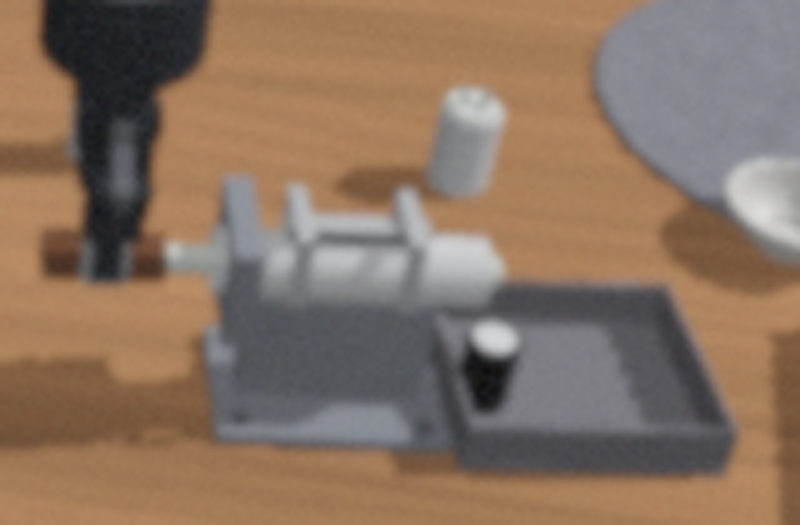

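View pics/e2.png

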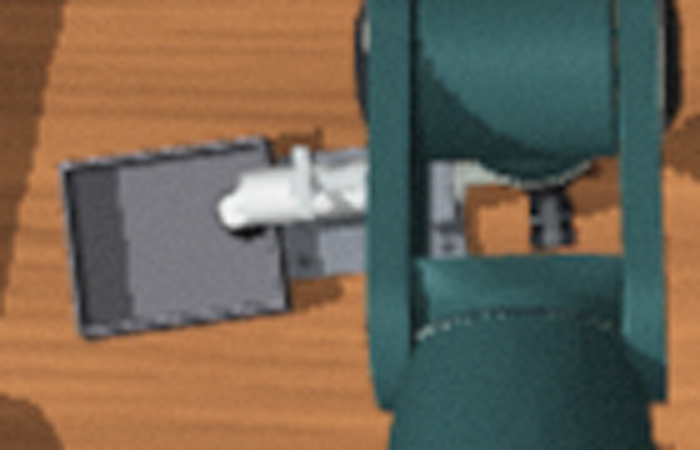

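Run:
```python
from h import *
f0=fs(3)
mv(.03,0,.0858,.06); print(fs(2)-f0); mv(-.06,0,.0858,.08); print(tip_now(),fs(2)-f0,status.sense()["clock"])
mv(-.06,0,.02,.1,pitch=-.0122); f0=fs(3)
for z in (.013,.011,.010,.009,.0085,.008):
    mv(-.06,0,z,.04,pitch=-.0122); f=fs(2)-f0; print(z,np.round(f,1))
    if f[2]>3: break
grip(.05); T=tcpT(); p=T[:3,3]; env.move_l(p+[0,0,.15],max_speed=.15); print(status.sense()["clock"])
wshot("pics/w9.png")
for n in ("scene","top"): cv2.imwrite(f"pics/f_{n}.png",cams.capture(n)[:,:,::-1])
crop("pics/f1.png","pics/f_scene.png",250,180,510,330,3)
```

```text
[-0.14230083 -0.02024848  0.78600657]
[-5.96125643e-02  1.53513375e-05  8.58440233e-02] [-0.08131874  0.24898456  0.44119284] 42.6333
0.013 [ 0.4  1.2 -0.1]
0.011 [0.1 1.  0.1]
0.01 [-0.1  0.2  0.1]
0.009 [ 0.9  0.7 -0.2]
0.0085 [0.  1.3 0. ]
0.008 [0.6 0.3 0.1]
46.6917
```

View pics/f1.png

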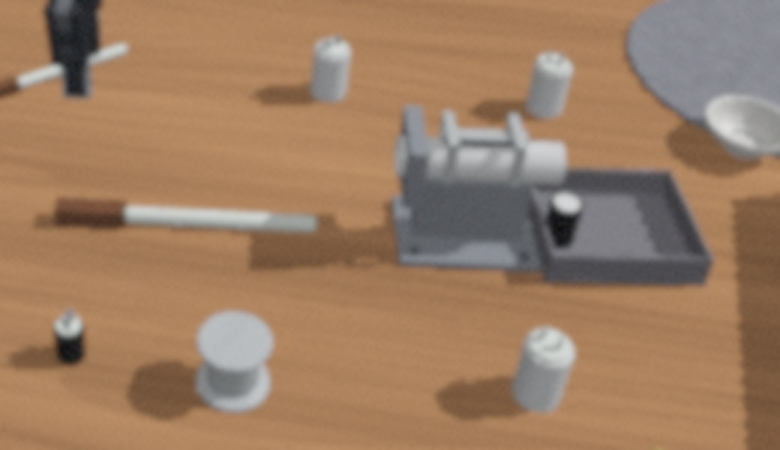

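View pics/w9.png

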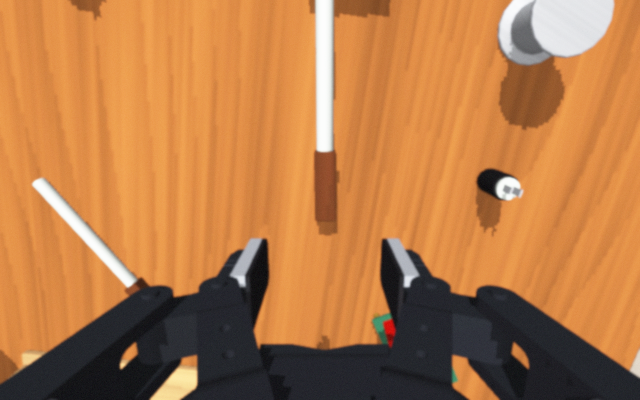

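View pics/f_scene.png

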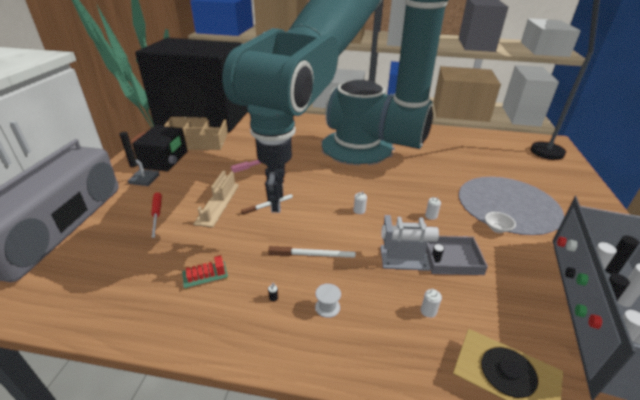

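Run:
```python
from h import *
print(scenew((250+566/3,180+203/3),.044),status.sense()["ft_force"]); env.close_job()
```

```text
[0.58241483 0.256276   0.044     ] [ 0.47777919 -0.1965783   0.19114557]
the job is handed in; nothing more can be done
```

The capacitor is out of the sleeve and standing in the catch tray, the rod is flat on the bench, and the job is handed in at about 47 s of the 72 s allowed.

- **Choosing the rod:** I took the white rod in the rest. The smaller white rod lying loose and the pink rod were decoys.
- **Grip change:** I lifted the rod by its shaft, laid it on the bench in line with the bore, and took it again by the handle.
- **Finding the guide hole:** I touched the bore's floor and roof to find the axis height, which was about 0.8 mm off my estimate. The first probe at zero sideways offset went through the plate with no resistance, so I never felt the plate or measured the hole's offset.
- **Pressing:** The capacitor moved at a steady 10–11 N over about 30 mm, then came free. I carried on to 138 mm, about 8 mm past the exit end, and saw the capacitor in the tray. I then drew the rod out without resistance, laid it where it had been on the bench and let go.

**Last checks:**
- The final pictures show the rod flat on the bench and the gripper clear of everything.
- The capacitor is upright near the tray's inner wall at about (0.58, 0.26). Standing that way its centre should be about 24 mm up, under the 30 mm limit; I worked this out from its length and did not measure it.
- The bystanders look unmoved by eye in the final pictures; I did not measure them.
- No check failed or disagreed, apart from the height correction above.

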